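Clip a battery pack into its charging dock

TASK

Put the green battery pack into the charging dock on the break-room table. Hook its black lip under the steel rail with the other end still raised, draw it gently back until the lip meets the wall behind the rail, then rock the raised end down until the orange catch clicks over the pack's nose and it sits flat and fully home. Never force the pack against the dock (ease it in by feel and press only as hard as the click needs, never past 4 kg, and draw the lip against the rail and wall only lightly, never past 1.5 kg), do not disturb the spray bottle, mug or brush, and let go at the end.

Things in the scene. Friction and masses are not known exactly. Their poses are not given: they have to be found in the camera images.
- pack_mid (a point): Centre of the loose battery pack: green block with a black band, about 0.4 kg, 100 long (x) by 48 wide (y) by 40 tall (z) mm; the point is 20 mm above its flat underside. x points from lip end to nose end, z up. It starts flat on the table, lip roughly towards the robot. Grip it across its 48 mm width.
- pack_lip (a point): Middle of the tip of the pack's black lip, 66 mm to -x of pack_mid and 3 mm above the underside. The lip sticks out 16 mm from the pack's -x end, is 48 mm wide and 6 mm thick, flush with the underside. Axes as pack_mid.
- pack_nose (a point): Tip of the pack's black rigid nose, 56 mm to +x of pack_mid. The nose sticks out 6 mm from the +x end, is 26 mm wide and spans 12 to 20 mm above the underside; the point is 16 mm above it. Axes as pack_mid.
- dock_mid (a point): Fixed dock: middle of the black cradle floor (148 x 84 mm), 20 mm above the table. x from rail end (nearer the robot) to catch end, z up. Grey base 190 x 100 x 12 mm. The cradle with rail, wall and catch is clamped up to 9 mm off along x, unknown and not in these poses: feel for it. Seated, pack_mid is 20 mm above this point, axes parallel.
- dock_rail (a point): Foot of the wall behind the steel rail, nominal, 66.5 mm to -x of dock_mid, at floor height (true place up to 9 mm off in x). The rail is an 84 mm bar along y that overhangs the wall 7 mm to +x, underside 10 mm and top 14 mm above the floor. The lip slides under it to the wall with the pack tilted 20 to 25 degrees, lip end down on the floor.
- dock_catch (a point): Tip of the orange catch's tooth, nominal, 52 mm to +x of dock_mid, 21.5 mm above the floor (up to 9 mm off in x). 30 mm wide; its ramp rises outwards to its flat top, 33 mm up, 5 mm further +x. A hooked pack let go rests its nose on the ramp. Pressing its top near the nose end with 7 to 20 N clicks it in; a lip over 3 mm short of the wall can jam it.
- catch (a joint): The orange catch, m: 0 sprung fully in (at the start and again after the click), grows to 0.006 as it is pushed outwards along the dock's +x. Spring 500 N/m with 3 N preload.
- spray_mid (a point): Loose spray bottle, lilac with white head, 72 mm across, 182 mm tall; point 80 mm above its foot. Leave alone.
- mug_mid (a point): Loose blue mug, 76 mm across and 85 mm tall with a handle at its +y; point 42 mm above its foot. Leave alone.
- brush_mid (a point): Loose scrubbing brush, 130 x 45 x 36 mm, wooden back up; point 18 mm above the table. Leave alone.

How it is judged:
By the outcome, as a careful person would: the job done as asked, in the order asked, and still so for the second after the job is handed in, with the robot touching nothing.
It also fails if it takes over 72 s, if anything falls off the work surface, if the arm or the gripper's body presses on something with over 40 N, if the wrist force passes 120 N, or if a joint passes its speed limit or range.

ROBOT

A 6-joint arm with a two-finger parallel gripper is mounted at the origin on the work surface. World frame = base frame: x ahead of the robot, y to its left, z up, the work surface at z = 0. Lengths are in m, angles in rad, forces in N, time in s.
With the tool pointing down it reaches from about 0.35 to 0.85 m from the base axis. Payload 8.1 kg.
Tool frame: the origin (TCP) lies midway between the tips of the shut fingers; the grasp point (between the pads) lies robot.grip_point_offset behind it (robot.grip_point_offset is the distance from the TCP to the grasp point, in m); z points along the fingers, y is the line along which they close (so a half turn about z gives the same grasp; the last joint's range is limited). The gripper opens to 85 mm and grips with 20 to 120 N. Pads are 22 mm wide; open, the fingers measure 114 mm over their backs; the gripper's body (76 mm by 85 mm) begins 54 mm behind the grasp point. The pads swing forward as they close: fully open they stand 13 mm farther back than shut.
Start: joints at [1.165, 0.13, 1.488, -0, 1.523, -0.085], TCP at [0.189, 0.569, 0.231] pointing down, gripper open.
Joint ranges: [-2.96, 2.96], [-0.89, 2.26], [0.02, 2.5], [-1.34, 4.48], [0, 2.73], [-2.66, 2.66]. Speed limits (rad/s): [2.39, 2.39, 2.79, 3.14, 3.14, 3.14].

INTERFACE

Orientations are given as a rotation vector (axis times angle).
In Python, from station import robot, cams gives the robot as it stands. The module is installed in compiled form; this text tells all that it offers.
- The arm moves only by the tool play_rows, never from a script. Its argument "series" is a list of rows, each an object of numbers: "dx", "dy", "dz": the shift along the tool's x, y, z in m; "spin": the turn about the tool's z in rad. In form: [{"dx": .., "dy": .., "dz": .., "spin": ..}, ...]. A call has 1 to 12 rows; each row is the pose to reach, as a shift and turn from the pose commanded when the call began, along the tool's axes at that moment; what a row does not reach only later rows make up. A row lasts 1/8 s, in which the tool goes at most 62.5 mm and 10.7 degrees, less where a joint would pass 70% of its speed; a pose out of reach is approached as far as the arm can. A call with a gripper value outside its range is refused whole. "claw" is the opening in per cent of the stroke, from 0 (shut) to 100 (fully open), set as the call begins (left out, the last holds). The fingers move at their own pace and stop on an object; the grip force is fixed at half the most. Time passes only in rows, so rows that repeat a pose let the fingers close. It gives the time, the measured TCP pose, the force, the opening and the grip force at its end, in the units of the state.
- robot.get_state(): the state, without advancing time (a new reading comes with each control period).
- cams.read_camera(name): name is "scene" or "side" or "wrist"; returns a dict with "image" (384x512x3 uint8, red, green, blue), "range_z" (384x512 float32, m along the optical axis (not along the pixel's ray), 0 where there is no reading), "fov_y" (degrees; the focal length in pixels is half the picture's height over the tangent of half this angle, whatever the lens; pixels are square), "cx", "cy" (the principal point, pixels), "dist_coeffs" ([k1, k2, p1, p2, k3] as OpenCV has them; the pictures are not rectified), "world_from_camera" (4x4, takes a point from camera to world coordinates). Camera axes: x right, y up, looking along -z (the intrinsics and any distortion apply to the point x, -y, -z); pixel columns grow to the right and rows downward; lengths in m; the calibration is good to about 2 mm. A picture is of the moment at which its call begins.
- robot.hand_in(): hands the job in; it is judged then, once.
The state is a dict: "clock": time; "joint_pos": joint angles; "dq": joint speeds; "joint_efforts": joint torques, N m; "ee_pos": TCP position; "eef_rot": TCP orientation; "ft_force": force on the tool from outside, world axes, zero at the start; "torque": the same for the moment, N m; "opening": finger opening in m; "grasp_force": force on a finger pad.
Only numpy, scipy, OpenCV 4.12 (cv2) and the standard library are available. Lean on these libraries where they do the work, as an engineer would, in place of code of your own. Each camera call takes 0.05 s, during which the arm holds its last target. There are 200 camera calls.

## Working session

There is one attempt and no reset: what is moved stays moved. The work goes in short steps, Python scripts to look and compute and a tool call to move; the robot and the scene stay as the last step left them, time stands still between calls to the robot, and variables do not carry over. Pictures are saved under pics/ and viewed, at most 10 in all, crops included, and the job is handed in when it is done.

Besides the shell and the picture viewer there is one more tool, called as a command line: name --argument value ..., lists and objects as JSON in quotes. play_rows: Moves the arm, as the interface text tells. Its arguments: {"type":"object","properties":{"series":{"type":"array"},"claw":{"type":"number"}},"required":["series"]}

```bash
mkdir -p pics; cat > h.py <<'E'
import numpy as np, cv2
from station import robot, cams
from scipy.spatial.transform import Rotation as R
def get(n):
    c=cams.read_camera(n); h,w=c["image"].shape[:2]
    f=h/2/np.tan(np.radians(c["fov_y"])/2)
    c["K"]=np.array([[f,0,c["cx"]],[0,f,c["cy"]],[0,0,1]]); c["D"]=np.array(c["dist_coeffs"],float)
    c["T"]=np.array(c["world_from_camera"]); return c
def rays(c,uv):
    p=cv2.undistortPoints(np.asarray(uv,float).reshape(-1,1,2),c["K"],c["D"])[:,0]
    return np.c_[p[:,0],-p[:,1],-np.ones(len(p))]
def plane(c,uv,z):
    d=rays(c,uv)@c["T"][:3,:3].T; o=c["T"][:3,3]; return o+d*((z-o[2])/d[:,2])[:,None]
def cloud(c):
    h,w=c["range_z"].shape; u,v=np.meshgrid(np.arange(w),np.arange(h))
    d=rays(c,np.c_[u.ravel(),v.ravel()])*c["range_z"].reshape(-1,1)
    return (d@c["T"][:3,:3].T+c["T"][:3,3]).reshape(h,w,3)
def save(c,n): cv2.imwrite(f"pics/{n}.png",c["image"][:,:,::-1])
E
python3 - <<'E'
from h import *
s=robot.get_state(); print({k:np.round(v,3) for k,v in s.items()}, robot.grip_point_offset)
a=[get(n) for n in("scene","side","wrist")]
im=np.vstack([np.hstack([a[0]["image"],a[1]["image"]])])
cv2.imwrite("pics/a.png",cv2.resize(im,(800,300),interpolation=cv2.INTER_AREA)[:,:,::-1])
save(a[0],"scene0");save(a[1],"side0");save(a[2],"wrist0")
for c in a: print(np.round(c["T"],3).tolist(),c["fov_y"],c["cx"],c["cy"],c["D"])
E
```

```text
{'clock': np.float64(0.0), 'joint_pos': array([ 1.165,  0.131,  1.489, -0.   ,  1.523, -0.085]), 'dq': array([ 0.   , -0.001,  0.001,  0.   , -0.   ,  0.   ]), 'joint_efforts': array([ 1.0000e-03, -5.6939e+01, -5.0055e+01, -0.0000e+00,  1.5000e-02,
       -0.0000e+00]), 'ee_pos': array([0.189, 0.569, 0.23 ]), 'eef_rot': array([-5.020e-01, -3.101e+00,  3.000e-03]), 'ft_force': array([-0.184, -0.034,  0.006]), 'torque': array([ 0.   ,  0.05 , -0.022]), 'grasp_force': np.float64(0.0), 'opening': np.float64(0.086)} 0.0187
[[-0.713, -0.539, 0.449, 1.079], [0.702, -0.546, 0.458, 0.614], [-0.002, 0.641, 0.768, 0.951], [0.0, 0.0, 0.0, 1.0]] 43.822609405386984 254.19355856664183 195.95327840535452 [-0.11916397  0.          0.          0.          0.        ]
[[-0.999, 0.015, -0.043, 0.552], [-0.045, -0.527, 0.849, 1.068], [-0.01, 0.85, 0.527, 0.663], [0.0, 0.0, 0.0, 1.0]] 45.393512471191166 260.4829508435152 190.9958721792477 [-0.15825907  0.          0.          0.          0.        ]
[[0.314, -0.913, -0.261, 0.122], [0.949, 0.302, 0.089, 0.591], [-0.003, -0.276, 0.961, 0.373], [0.0, 0.0, 0.0, 1.0]] 65.42149958820087 258.1068894957021 188.46014269900647 [-0.07896269  0.          0.          0.          0.        ]
```

View pics/scene0.png

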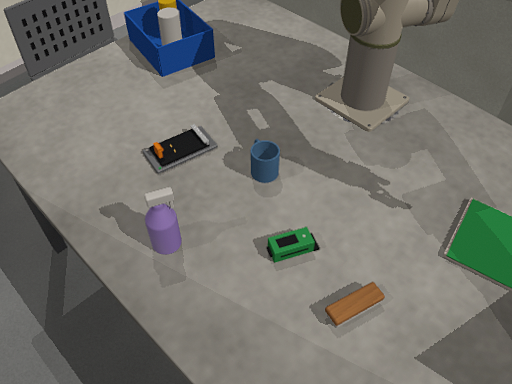

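View pics/side0.png

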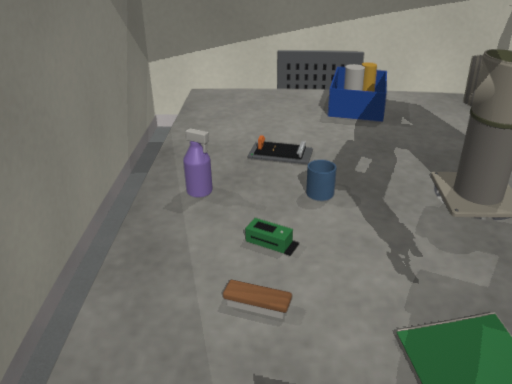

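The scene view shows the green pack at about (292,244) with its lip at (316,246), the dock at (180,148) with the steel rail on the right, mug (265,160), spray bottle (163,225) and brush (355,303). The side view agrees: pack (269,235), dock (281,150). The wrist can't be tilted, so the pack has to pivot in the pads. Next I'll measure positions.

```bash
python3 - <<'E'
from h import *
for n in("scene","side"):
    c=get(n); P=cloud(c); hsv=cv2.cvtColor(c["image"],cv2.COLOR_RGB2HSV); H,S,V=cv2.split(hsv)
    ok=(c["range_z"]>0)
    ws=(P[...,0]>.2)&(P[...,0]<.9)&ok
    def rep(name,m,top=True):
        k,l,st,_=cv2.connectedComponentsWithStats(m.astype(np.uint8)); 
        if k<2: print(n,name,"none");return
        i=1+st[1:,4].argmax(); q=P[l==i]
        r=cv2.minAreaRect((q[:,:2]*1000).astype(np.float32))
        print(n,name,len(q),"rect",np.round(r[0],1),np.round(r[1],1),round(r[2],1),"z",np.round(np.percentile(q[:,2],[2,50,98])*1e3,1))
        return q
    box=lambda x0,y0,x1,y1:(lambda m:(m.__setitem__((slice(y0,y1),slice(x0,x1)),True),m)[1])(np.zeros(H.shape,bool))
    pb=box(255,220,330,270) if n=="scene" else box(235,210,305,260)
    rep("packtop",pb&ws&(P[...,2]>.036)&(P[...,2]<.046))
    rep("pack",pb&ws&(P[...,2]>.006)&(P[...,2]<.05))
    rep("lip",pb&ws&(V<60)&(P[...,2]<.012)&(P[...,2]>.003))
    db=box(130,115,230,180) if n=="scene" else box(240,125,325,170)
    rep("base",db&ws&(P[...,2]>.007)&(P[...,2]<.08))
    rep("floor",db&ws&(V<70)&(P[...,2]>.015)&(P[...,2]<.026))
    rep("orange",db&(H<20)&(S>150)&(V>100))
    rep("rail",db&ws&(P[...,2]>.028)&(S<80))
    mb=box(245,135,285,185) if n=="scene" else box(300,155,340,205)
    rep("mug",mb&(H>95)&(H<120)&(S>90)&(P[...,2]>.02))
    rep("spray",ws&(H>120)&(H<150)&(S>60)&(P[...,2]>.02))
    rep("brush",ws&(H<20)&(S>120)&(P[...,2]>.025)&(np.abs(P[...,1]-.45)<.3))
    rep("bin",(H>105)&(H<125)&(S>150)&(P[...,2]>.02))
    i=np.where(ok&(np.abs(P[...,2])<.004)); print(n,"table",np.round(np.c_[P[i].min(0),P[i].max(0)],2)[:2].tolist())
E
```

```text
scene packtop 759 rect [577.9 224.1] [ 52.4 100.9] 63.9 z [36.7 40.  43.7]
scene pack 1134 rect [573.7 226.1] [ 52.4 122.3] 63.9 z [ 7.3 38.7 43.2]
scene lip 25 rect [529.8 263.5] [23.5  9.6] 37.6 z [3.8 5.6 8.5]
scene base 1755 rect [ 556.3 -220.4] [106.8 190.3] 78.8 z [ 7.8 18.  49.6]
scene floor 953 rect [ 558.8 -221.8] [ 91.3 146. ] 77.9 z [15.4 18.8 22.5]
scene orange 98 rect [842.6 170.7] [1004.6   23.5] 60.5 z [18.6 44.8 54.8]
scene rail 115 rect [ 492.  -207.3] [87.2 16. ] 78.6 z [28.9 32.3 35.8]
scene mug 922 rect [736.7 292.6] [939.2  72.3] 44.4 z [22.1 59.5 85.5]
scene spray 1228 rect [782.8  15.4] [46.3 69.5] 63.3 z [ 23.8  99.3 148.6]
scene brush 1168 rect [596.9 427.7] [ 44.5 128.6] 74.9 z [27.3 35.2 39. ]
scene bin 3124 rect [568.6 -58.4] [1666.3  273.7] 62.1 z [ 22.1  72.7 110.5]
scene table [[-0.76, 0.95], [-1.35, 0.77]]
side packtop 598 rect [577.7 223.1] [ 52.8 101.6] 65.5 z [36.9 40.5 42.8]
side pack 1148 rect [571.2 226.8] [ 53.6 117. ] 66.3 z [ 6.4 37.4 42.6]
side lip 100 rect [525.4 249.1] [47.7 16.5] 63.7 z [3.4 6.2 8.3]
side base 1033 rect [ 553.2 -218.5] [106.4 190.8] 79.8 z [ 7.9 17.7 49.2]
side floor 508 rect [ 555.9 -220.2] [ 90.9 146.4] 78.5 z [15.4 18.4 20.9]
side orange 60 rect [ 615.3 -232.2] [33.6 15.2] 77.7 z [24.2 44.5 53.3]
side rail 63 rect [ 490.  -210.2] [88.2 14. ] 78.8 z [29.1 32.5 34.5]
side mug 843 rect [479.6 518.5] [1106.1   71.1] 86.2 z [22.3 61.2 84.2]
side spray 1074 rect [770.5  21.2] [69.  41.4] 15.5 z [ 23.3  85.  147.9]
side brush 1196 rect [593.4 429.2] [ 43.6 126.9] 75.0 z [25.9 34.9 37.6]
side bin 1692 rect [409.2 124.3] [1906.7  201.9] 78.8 z [ 22.3  68.1 110. ]
side table [[-1.08, 1.53], [-2.19, 0.64]]
```

Measured: pack at (0.578, 0.2235), yaw −25.4°; dock at (0.556, −0.2205), yaw −11.2°. The heights and sizes match those given. I'll move above the pack's nose end.

play_rows --series '[{"dx": -0.05,"dy": -0.02,"dz": 0,"spin": 0.03},{"dx": -0.1,"dy": -0.041,"dz": 0.01,"spin": 0.06},{"dx": -0.155,"dy": -0.063,"dz": 0.02,"spin": 0.09},{"dx": -0.21,"dy": -0.086,"dz": 0.03,"spin": 0.12},{"dx": -0.265,"dy": -0.108,"dz": 0.04,"spin": 0.12},{"dx": -0.32,"dy": -0.131,"dz": 0.05,"spin": 0.12},{"dx": -0.375,"dy": -0.153,"dz": 0.06,"spin": 0.12},{"dx": -0.43,"dy": -0.176,"dz": 0.08,"spin": 0.12},{"dx": -0.48,"dy": -0.196,"dz": 0.1,"spin": 0.12},{"dx": -0.51,"dy": -0.209,"dz": 0.12,"spin": 0.12},{"dx": -0.51,"dy": -0.209,"dz": 0.12,"spin": 0.12},{"dx": -0.51,"dy": -0.209,"dz": 0.12,"spin": 0.12}]' --claw 100

```text
clock: 1.75
ee_pos: [0.6069, 0.2106, 0.1113]
eef_rot: [-0.687, -3.065, -0.0]
ft_force: [0.0, 0.1, 0.1]
opening: 0.0855
grasp_force: 0.0
```

```bash
cat > meas.py <<'E'
from h import *
def frame():
    s=robot.get_state(); M=R.from_rotvec(s["eef_rot"]).as_matrix(); p=np.array(s["ee_pos"])
    print("t",round(float(s["clock"]),2),"tcp",np.round(p*1e3,1),"yheading",round(np.degrees(np.arctan2(M[1,1],M[0,1])),2),"zax",np.round(M[:,2],3),"F",np.round(s["ft_force"],2),"T",np.round(s["torque"],2),"open",round(float(s["opening"])*1e3,2),"gf",round(float(s["grasp_force"]),2))
    return s,M,p
def to(p,M,target): print("tool shift mm",np.round(M.T@(np.array(target)-p)*1e3,1))
def green(n,box=None):
    c=get(n);P=cloud(c);H,S,V=cv2.split(cv2.cvtColor(c["image"],cv2.COLOR_RGB2HSV))
    m=(H>50)&(H<80)&(S>120)&(c["range_z"]>0)&(P[...,0]>.4)&(P[...,0]<.8)&(P[...,1]<.45)
    k,l,st,_=cv2.connectedComponentsWithStats(m.astype(np.uint8)); i=1+st[1:,4].argmax()
    return c,P,l==i
E
python3 - <<'E'
from meas import *
s,M,p=frame(); to(p,M,[.607,.210,.012])
c=get("wrist");save(c,"w1")
c,P,m=green("wrist");q=P[m]; q=q[(q[:,2]>.035)]
r=cv2.minAreaRect((q[:,:2]*1000).astype(np.float32));print(len(q),r,np.percentile(q[:,2],[2,50,98]))
E
```

```text
t 1.75 tcp [606.9 210.6 111.3] yheading 64.73 zax [-0.001  0.    -1.   ] F [0.02 0.11 0.08] T [-0.    0.05 -0.  ] open 85.49 gf 0.0
tool shift mm [-0.4 -0.5 99.3]
6301 ((576.37744140625, 222.82948303222656), (47.57738494873047, 99.19227600097656), 64.7065658569336) [0.03821913 0.03968022 0.04109034]
```

View pics/w1.png

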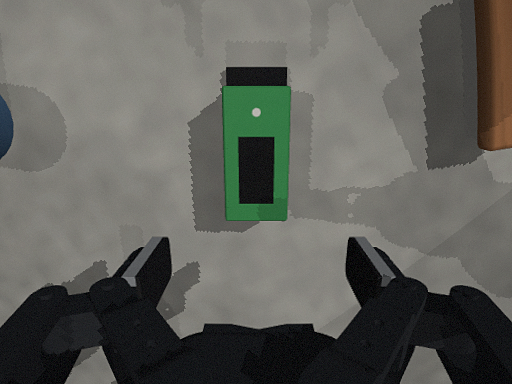

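The wrist view shows the pack at rows 67–220, columns 223–291, lip at the top (towards the robot) and aligned with the fingers. I'll descend and close to a hair's width.

play_rows --series '[{"dx": -0.003,"dy": -0.002,"dz": 0.03},{"dx": -0.003,"dy": -0.002,"dz": 0.06},{"dx": -0.003,"dy": -0.002,"dz": 0.085},{"dx": -0.003,"dy": -0.002,"dz": 0.095},{"dx": -0.003,"dy": -0.002,"dz": 0.095}]' --claw 100

```text
validation failed for argument at $.se...
```

play_rows --series '[{"dz": 0},{"dz": 0},{"dz": 0},{"dz": 0},{"dz": 0},{"dz": 0}]' --claw 57

```text
validation failed for argument at $.se...
```

play_rows --series '[{"dz": 0},{"dz": 0},{"dz": 0}]' --claw 55.5

```text
validation failed for argument at $.se...
```

All four keys are required in each row.

play_rows --series '[{"dx": -0.003,"dy": -0.002,"dz": 0.03,"spin": 0},{"dx": -0.003,"dy": -0.002,"dz": 0.06,"spin": 0},{"dx": -0.003,"dy": -0.002,"dz": 0.085,"spin": 0},{"dx": -0.003,"dy": -0.002,"dz": 0.095,"spin": 0},{"dx": -0.003,"dy": -0.002,"dz": 0.095,"spin": 0}]' --claw 100

```text
clock: 2.48
ee_pos: [0.6087, 0.2078, 0.0165]
eef_rot: [-0.685, -3.066, 0.0]
ft_force: [0.1, 0.3, 1.4]
opening: 0.085
grasp_force: 0.0
```

play_rows --series '[{"dx": 0,"dy": 0,"dz": 0,"spin": 0},{"dx": 0,"dy": 0,"dz": 0,"spin": 0},{"dx": 0,"dy": 0,"dz": 0,"spin": 0},{"dx": 0,"dy": 0,"dz": 0,"spin": 0},{"dx": 0,"dy": 0,"dz": 0,"spin": 0}]' --claw 57

```text
clock: 3.1
ee_pos: [0.6093, 0.2072, 0.0165]
eef_rot: [0.687, 3.065, 0.0]
ft_force: [1.2, -0.1, -0.5]
opening: 0.049
grasp_force: 0.4
```

play_rows --series '[{"dx": 0,"dy": 0,"dz": 0,"spin": 0},{"dx": 0,"dy": 0,"dz": 0,"spin": 0},{"dx": 0,"dy": 0,"dz": 0,"spin": 0}]' --claw 55.5

```text
clock: 3.48
ee_pos: [0.6095, 0.2074, 0.0167]
eef_rot: [0.687, 3.065, 0.001]
ft_force: [0.4, 0.8, 3.6]
opening: 0.0475
grasp_force: 16.4
```

A light grip works: about 16 N. I'll lift a little and see whether the lip end droops.

play_rows --series '[{"dx": 0,"dy": 0,"dz": -0.005,"spin": 0},{"dx": 0,"dy": 0,"dz": -0.01,"spin": 0},{"dx": 0,"dy": 0,"dz": -0.015,"spin": 0},{"dx": 0,"dy": 0,"dz": -0.02,"spin": 0},{"dx": 0,"dy": 0,"dz": -0.025,"spin": 0},{"dx": 0,"dy": 0,"dz": -0.025,"spin": 0}]'

```text
clock: 4.22
ee_pos: [0.6096, 0.2073, 0.0421]
eef_rot: [0.687, 3.065, 0.001]
ft_force: [0.6, -0.4, -4.9]
opening: 0.0477
grasp_force: 16.2
```

```bash
cat >> meas.py <<'E'
def tilt(c,P,m):
    # tilt from top green face as seen by wrist camera; local frame = tool frame (x towards lip)
    s,M,p=frame(); q=(P[m]-p)@M   # tool coords, z down
    q=q[np.abs(q[:,1])<.018]
    b=q[:,0]; z=-q[:,2]
    for _ in range(4):
        A=np.c_[b,np.ones(len(b))]; k=np.linalg.lstsq(A,z,rcond=None)[0]; r=z-A@k; g=np.abs(r)<.002
        b,z=b[g],z[g]
    print("slope deg (z per tool x)",round(np.degrees(np.arctan(k[0])),2),"x range",np.round(np.percentile(b,[1,99])*1e3,1),"z at ends(rel tcp)",np.round((k[0]*np.percentile(b,[1,99])+k[1])*1e3,1), "n",len(b))
E
python3 - <<'E'
from meas import *
tilt(*green("wrist"))
E
```

```text
t 4.28 tcp [609.4 207.2  41.7] yheading 64.74 zax [ 0.001  0.    -1.   ] F [-0.65 -0.36 -4.94] T [-0.03 -0.23  0.03] open 47.28 gf 16.23
slope deg (z per tool x) -1.44 x range [-11.8  85.4] z at ends(rel tcp) [23.7 21.2] n 12662
```

play_rows --series '[{"dx": 0,"dy": 0,"dz": 0,"spin": 0},{"dx": 0,"dy": 0,"dz": 0,"spin": 0}]' --claw 55.9

```text
clock: 4.53
ee_pos: [0.6089, 0.2072, 0.0411]
eef_rot: [-0.687, -3.065, 0.0]
ft_force: [-0.6, -0.1, -3.2]
opening: 0.0479
grasp_force: 11.2
```

```bash
python3 - <<'E'
from meas import *
tilt(*green("wrist"))
E
```

```text
t 4.58 tcp [608.9 207.1  41.2] yheading 64.74 zax [-0.001 -0.    -1.   ] F [-0.55 -0.51 -3.38] T [0.02 0.16 0.02] open 48.14 gf 11.17
slope deg (z per tool x) -13.79 x range [-10.3  84.1] z at ends(rel tcp) [24.6  1.4] n 10827
```

play_rows --series '[{"dx": 0,"dy": 0,"dz": 0,"spin": 0},{"dx": 0,"dy": 0,"dz": 0,"spin": 0}]' --claw 56.2

```text
clock: 4.82
ee_pos: [0.6098, 0.2073, 0.0421]
eef_rot: [0.687, 3.064, 0.001]
ft_force: [0.1, 0.6, -0.2]
opening: 0.0481
grasp_force: 0.0
```

```bash
python3 - <<'E'
from meas import *
tilt(*green("wrist"))
E
```

```text
t 4.88 tcp [609.7 207.3  42. ] yheading 64.74 zax [ 0.001  0.    -1.   ] F [-0.38  1.07 -0.02] T [ 0.01  0.01 -0.03] open 47.99 gf 0.0
slope deg (z per tool x) 0.06 x range [-21.   76.1] z at ends(rel tcp) [-2.3 -2.2] n 8640
```

At 11 N the pack pivoted to 13.8° on its lip, then slipped out at 56.2 % and dropped back flat from a small height. I'll regrip, lift to the height where the lip on the table gives about 22°, let it droop, then clamp firmly.

play_rows --series '[{"dx": 0,"dy": 0,"dz": 0,"spin": 0},{"dx": 0,"dy": 0,"dz": 0,"spin": 0},{"dx": -0.004,"dy": 0,"dz": 0,"spin": 0},{"dx": -0.008,"dy": 0,"dz": 0.015,"spin": 0},{"dx": -0.008,"dy": 0,"dz": 0.0255,"spin": 0},{"dx": -0.008,"dy": 0,"dz": 0.0255,"spin": 0}]' --claw 70

```text
clock: 5.62
ee_pos: [0.6147, 0.2032, 0.0133]
eef_rot: [-0.686, -3.062, 0.003]
ft_force: [0.4, 0.4, -0.4]
opening: 0.0597
grasp_force: 0.0
```

play_rows --series '[{"dx": 0,"dy": 0,"dz": 0,"spin": 0},{"dx": 0,"dy": 0,"dz": 0,"spin": 0},{"dx": 0,"dy": 0,"dz": 0,"spin": 0}]' --claw 57

```text
clock: 6.0
ee_pos: [0.6167, 0.2039, 0.0163]
eef_rot: [0.687, 3.065, 0.001]
ft_force: [0.0, 0.6, 0.3]
opening: 0.049
grasp_force: 0.0
```

play_rows --series '[{"dx": 0,"dy": 0,"dz": 0,"spin": 0},{"dx": 0,"dy": 0,"dz": 0,"spin": 0},{"dx": 0,"dy": 0,"dz": -0.008,"spin": 0},{"dx": 0,"dy": 0,"dz": -0.016,"spin": 0},{"dx": 0,"dy": 0,"dz": -0.024,"spin": 0},{"dx": 0,"dy": 0,"dz": -0.031,"spin": 0},{"dx": 0,"dy": 0,"dz": -0.037,"spin": 0},{"dx": 0,"dy": 0,"dz": -0.037,"spin": 0},{"dx": 0,"dy": 0,"dz": -0.037,"spin": 0}]' --claw 55.5

```text
clock: 7.12
ee_pos: [0.6162, 0.2037, 0.0526]
eef_rot: [-0.687, -3.065, 0.0]
ft_force: [0.8, -0.6, -5.0]
opening: 0.0475
grasp_force: 16.3
```

play_rows --series '[{"dx": 0,"dy": 0,"dz": 0,"spin": 0},{"dx": 0,"dy": 0,"dz": 0,"spin": 0}]' --claw 55.8

```text
clock: 7.38
ee_pos: [0.6161, 0.2037, 0.0524]
eef_rot: [-0.687, -3.065, 0.0]
ft_force: [-0.4, -0.2, -4.8]
opening: 0.0482
grasp_force: 15.3
```

```bash
python3 - <<'E'
from meas import *
tilt(*green("wrist"))
E
```

```text
t 7.42 tcp [616.2 203.7  52.5] yheading 64.74 zax [-0. -0. -1.] F [-0.21  0.71 -4.92] T [-0.09 -0.16 -0.05] open 47.78 gf 15.34
slope deg (z per tool x) -0.74 x range [-13.1  83.7] z at ends(rel tcp) [23.3 22.1] n 12637
```

play_rows --series '[{"dx": 0,"dy": 0,"dz": 0,"spin": 0},{"dx": 0,"dy": 0,"dz": 0,"spin": 0}]' --claw 55.9

```text
clock: 7.68
ee_pos: [0.6163, 0.2038, 0.0529]
eef_rot: [-0.687, -3.065, -0.0]
ft_force: [-0.8, 0.4, -4.1]
opening: 0.0476
grasp_force: 11.1
```

```bash
python3 - <<'E'
from meas import *
tilt(*green("wrist"))
E
```

```text
t 7.72 tcp [616.3 203.8  52.9] yheading 64.75 zax [-0.  0. -1.] F [-0.87  0.03 -3.52] T [-0.    0.14 -0.01] open 47.61 gf 11.06
slope deg (z per tool x) -21.48 x range [-11.3  79.2] z at ends(rel tcp) [26.1 -9.5] n 9765
```

Tilt is 21.5° with the lip tip on the table (computed lip height 0.3 mm, which checks). Now I'll clamp and lift.

play_rows --series '[{"dx": 0,"dy": 0,"dz": 0,"spin": 0},{"dx": 0,"dy": 0,"dz": 0,"spin": 0},{"dx": 0,"dy": 0,"dz": -0.01,"spin": 0},{"dx": 0,"dy": 0,"dz": -0.04,"spin": 0},{"dx": 0,"dy": 0,"dz": -0.08,"spin": 0},{"dx": 0,"dy": 0,"dz": -0.12,"spin": 0},{"dx": 0,"dy": 0,"dz": -0.13,"spin": 0}]' --claw 48

```text
clock: 8.6
ee_pos: [0.6186, 0.2043, 0.1874]
eef_rot: [0.685, 3.059, 0.005]
ft_force: [0.1, 0.2, -4.6]
opening: 0.0471
grasp_force: 63.4
```

play_rows --series '[{"dx": -0.01,"dy": -0.024,"dz": 0,"spin": 0},{"dx": -0.025,"dy": -0.06,"dz": 0,"spin": -0.03},{"dx": -0.043,"dy": -0.104,"dz": 0,"spin": -0.06},{"dx": -0.062,"dy": -0.15,"dz": 0,"spin": -0.1},{"dx": -0.081,"dy": -0.196,"dz": 0,"spin": -0.14},{"dx": -0.1,"dy": -0.242,"dz": 0,"spin": -0.18},{"dx": -0.119,"dy": -0.288,"dz": 0,"spin": -0.22},{"dx": -0.138,"dy": -0.334,"dz": 0,"spin": -0.245},{"dx": -0.153,"dy": -0.37,"dz": 0,"spin": -0.245},{"dx": -0.162,"dy": -0.392,"dz": 0,"spin": -0.245},{"dx": -0.165,"dy": -0.4,"dz": 0,"spin": -0.245},{"dx": -0.165,"dy": -0.4,"dz": 0,"spin": -0.245}]'

```text
clock: 10.1
ee_pos: [0.5949, -0.2278, 0.1823]
eef_rot: [-0.307, -3.126, -0.001]
ft_force: [-0.3, 0.3, -5.0]
opening: 0.0466
grasp_force: 63.4
```

```bash
python3 - <<'E'
from meas import *
c,P,m=green("wrist"); tilt(c,P,m); save(c,"w2")
mid=np.array([.556,-.2205]); a=np.radians(-11.2); ex=np.array([np.cos(a),np.sin(a)]); ey=np.array([-ex[1],ex[0]])
for n in("scene","side","wrist"):
    c=get(n); P=cloud(c); d=P[...,:2]-mid; X=d@ex*1e3; Y=d@ey*1e3; Z=P[...,2]*1e3
    H,S,V=cv2.split(cv2.cvtColor(c["image"],cv2.COLOR_RGB2HSV))
    on=(c["range_z"]>0)&(abs(X)<110)&(abs(Y)<60)&(Z<60)&(Z>6)
    r=on&(X<-45)&(Z>29)&(Z<40)&~((H>50)&(H<80)&(S>120))
    if r.sum()>10: print(n,"rail X",np.percentile(X[r],[2,10,50,90,98]).round(1),"Y",np.percentile(Y[r],[2,98]).round(1),"Z",np.percentile(Z[r],[5,50,95]).round(1),r.sum())
    o=on&(X>30)&(H<20)&(S>150)&(V>90)
    if o.sum()>10:
        print(n,"orange X",np.percentile(X[o],[2,50,98]).round(1),"Y",np.percentile(Y[o],[2,50,98]).round(1),"Z",np.percentile(Z[o],[2,98]).round(1),o.sum())
        t=o&(Z>50)
        if t.sum()>4: print("  top X",np.percentile(X[t],[2,50,98]).round(1))
    f=on&(V<75)&(Z>16)&(Z<24)&(abs(Y)<40)
    if f.sum()>50: print(n,"floor X",np.percentile(X[f],[1,99]).round(1),"Y",np.percentile(Y[f],[1,99]).round(1),"Z",np.median(Z[f]).round(1))
    b=on&(Z>8)&(Z<15)
    if b.sum()>50: print(n,"base X",np.percentile(X[b],[1,99]).round(1),"Y",np.percentile(Y[b],[1,99]).round(1))
E
```

```text
t 10.15 tcp [ 595.  -227.2  182.5] yheading 78.82 zax [-0.     0.001 -1.   ] F [-0.1   0.67 -3.41] T [ 0.01 -0.14 -0.03] open 46.8 gf 63.45
slope deg (z per tool x) -21.65 x range [-11.1  79.3] z at ends(rel tcp) [ 25.6 -10.3] n 9760
scene rail X [-73.4 -71.4 -65.6 -60.  -58.9] Y [-42.7  41.5] Z [29.4 32.2 35.6] 114
scene orange X [43.5 63.6 69.7] Y [-27.5   6.4  16. ] Z [16.7 54.8] 106
  top X [57.1 62.5 69.1]
scene floor X [-62.7  74.9] Y [-38.8  39.6] Z 18.8
scene base X [-94.5  94.7] Y [-48.2  51.4]
side rail X [-73.7 -72.7 -66.9 -61.6 -59.9] Y [-39.5  42.9] Z [29.6 32.5 34.5] 62
side orange X [52.9 60.4 67.4] Y [-16.5   9.4  16.2] Z [21.5 52.7] 64
  top X [55.5 60.6 66.6]
side floor X [-73.9  71.3] Y [-38.7  39.5] Z 18.5
side base X [-96.7  91.1] Y [-46.7  51.7]
wrist rail X [-74.  -73.1 -67.7 -61.8 -60.8] Y [-43.3  37.5] Z [32.6 33.8 35. ] 1439
wrist floor X [-61.5 -51.9] Y [-39.7  38.6] Z 19.7
wrist base X [-97.1  -1.9] Y [-52.4  46.5]
```

View pics/w2.png

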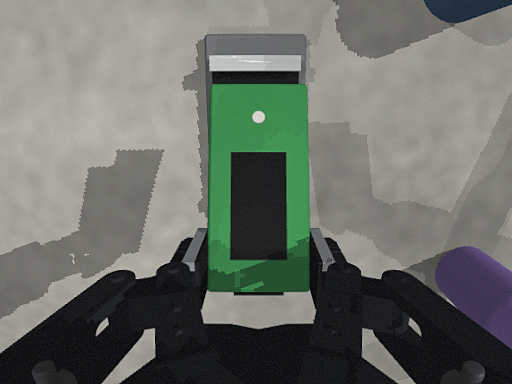

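The wrist view shows the pack held at about 21.6°, lip end up-image, with the rail at rows 55–72 about 17 mm ahead of the lip. The dock centre sits a few mm to the −y side (column ~254 against 259). I'll lower in front of the rail.

play_rows --series '[{"dx": 0,"dy": -0.003,"dz": 0.02,"spin": 0},{"dx": 0,"dy": -0.003,"dz": 0.05,"spin": 0},{"dx": 0,"dy": -0.003,"dz": 0.08,"spin": 0},{"dx": 0,"dy": -0.003,"dz": 0.096,"spin": 0},{"dx": 0,"dy": -0.003,"dz": 0.102,"spin": 0},{"dx": 0,"dy": -0.003,"dz": 0.102,"spin": 0},{"dx": 0,"dy": -0.003,"dz": 0.102,"spin": 0}]'

```text
clock: 11.18
ee_pos: [0.5953, -0.2318, 0.0823]
eef_rot: [0.307, 3.124, -0.001]
ft_force: [-0.0, -0.0, -4.9]
opening: 0.0469
grasp_force: 63.3
```

```bash
python3 - <<'E'
from meas import *
c,P,m=green("wrist"); tilt(c,P,m); save(c,"w3")
mid=np.array([.556,-.2205]); a=np.radians(-11.2); ex=np.array([np.cos(a),np.sin(a)]); ey=np.array([-ex[1],ex[0]])
s=robot.get_state(); d=np.array(s["ee_pos"])[:2]-mid; print("tcp dock",d@ex*1e3,d@ey*1e3)
d=P[...,:2]-mid; X=d@ex*1e3; Y=d@ey*1e3; Z=P[...,2]*1e3
gm=m; print("green Y",np.percentile(Y[gm&(X<20)],[1,99]))
H,S,V=cv2.split(cv2.cvtColor(c["image"],cv2.COLOR_RGB2HSV))
r=(c["range_z"]>0)&(X<-45)&(X>-85)&(abs(Y)<55)&(Z>29)&(Z<37)&~((H>50)&(H<80)&(S>120))
print("rail",np.percentile(X[r],[2,50,98]),np.percentile(Y[r],[1,99]),np.median(Z[r]))
l=(c["range_z"]>0)&(V<45)&(abs(Y)<22)&(X<-20)&(X>-60)&(Z>20)&(Z<50)
print("dark",np.percentile(X[l],[2,50,98]),np.percentile(Z[l],[2,50,98]),l.sum())
s2=get("side"); im=s2["image"][110:190,230:340]; cv2.imwrite("pics/s3.png",cv2.resize(im,None,fx=6,fy=6,interpolation=cv2.INTER_CUBIC)[:,:,::-1])
E
```

```text
t 11.22 tcp [ 595.3 -231.8   82.4] yheading 78.78 zax [ 0.002 -0.001 -1.   ] F [ 0.16 -0.17 -3.72] T [-0.03 -0.12  0.03] open 46.96 gf 63.32
slope deg (z per tool x) -21.65 x range [-11.2  79.2] z at ends(rel tcp) [ 25.8 -10.1] n 9762
tcp dock 40.753226696197174 -3.460205641074613
green Y [-26.96788372  19.99273813]
rail [-74.0858472  -67.33928361 -60.67025291] [-44.03543634  38.47992951] 33.7887470205585
dark [-59.77804203 -50.60524667 -41.64623769] [20.01601235 20.4748599  34.78869697] 870
```

View pics/w3.png

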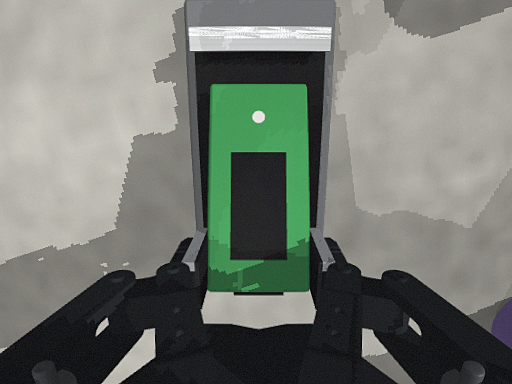

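The view shows the pack centred on the cradle (columns 211–308 inside 190–330), with the lip clear of the rail (rows 27–50). Now I'll feel for the floor.

play_rows --series '[{"dx": 0,"dy": 0,"dz": 0.003,"spin": 0},{"dx": 0,"dy": 0,"dz": 0.006,"spin": 0},{"dx": 0,"dy": 0,"dz": 0.0065,"spin": 0},{"dx": 0,"dy": 0,"dz": 0.007,"spin": 0},{"dx": 0,"dy": 0,"dz": 0.007,"spin": 0}]'

```text
clock: 11.9
ee_pos: [0.5943, -0.2313, 0.0738]
eef_rot: [-0.307, -3.127, -0.0]
ft_force: [0.1, 0.8, -5.1]
opening: 0.0463
grasp_force: 63.4
```

play_rows --series '[{"dx": 0,"dy": 0,"dz": 0.0005,"spin": 0},{"dx": 0,"dy": 0,"dz": 0.001,"spin": 0},{"dx": 0,"dy": 0,"dz": 0.001,"spin": 0}]'

```text
clock: 12.28
ee_pos: [0.5946, -0.2315, 0.0732]
eef_rot: [0.307, 3.126, -0.0]
ft_force: [0.6, -0.1, -3.6]
opening: 0.0465
grasp_force: 63.6
```

play_rows --series '[{"dx": 0,"dy": 0,"dz": 0.0005,"spin": 0},{"dx": 0,"dy": 0,"dz": 0.0005,"spin": 0}]'

```text
clock: 12.52
ee_pos: [0.5948, -0.2315, 0.0729]
eef_rot: [0.307, 3.126, -0.0]
ft_force: [2.0, -0.1, -0.1]
opening: 0.0466
grasp_force: 63.8
```

The floor is reached (fz rose from −5 to 0). I'll ease off slightly and draw back towards the wall.

play_rows --series '[{"dx": 0,"dy": 0,"dz": -0.0006,"spin": 0},{"dx": 0.003,"dy": 0,"dz": -0.0006,"spin": 0},{"dx": 0.006,"dy": 0,"dz": -0.0006,"spin": 0},{"dx": 0.009,"dy": 0,"dz": -0.0006,"spin": 0},{"dx": 0.012,"dy": 0,"dz": -0.0006,"spin": 0},{"dx": 0.014,"dy": 0,"dz": -0.0006,"spin": 0},{"dx": 0.014,"dy": 0,"dz": -0.0006,"spin": 0}]'

```text
clock: 13.4
ee_pos: [0.5804, -0.2286, 0.0729]
eef_rot: [-0.307, -3.126, -0.0]
ft_force: [1.6, -0.9, -0.9]
opening: 0.0468
grasp_force: 63.9
```

play_rows --series '[{"dx": 0.001,"dy": 0,"dz": 0,"spin": 0},{"dx": 0.002,"dy": 0,"dz": 0,"spin": 0},{"dx": 0.003,"dy": 0,"dz": 0,"spin": 0},{"dx": 0.004,"dy": 0,"dz": 0,"spin": 0},{"dx": 0.004,"dy": 0,"dz": 0,"spin": 0}]'

```text
clock: 14.02
ee_pos: [0.5766, -0.2279, 0.0729]
eef_rot: [0.307, 3.127, -0.0]
ft_force: [3.1, -0.5, 0.0]
opening: 0.0468
grasp_force: 64.0
```

```bash
python3 - <<'E'
from meas import *
c,P,m=green("wrist"); tilt(c,P,m); save(c,"w4")
E
```

```text
t 14.07 tcp [ 576.6 -227.9   72.9] yheading 78.78 zax [-0. -0. -1.] F [ 3.   -0.82 -0.45] T [-0.1  -0.4  -0.01] open 46.65 gf 63.95
slope deg (z per tool x) -21.37 x range [-11.   79.3] z at ends(rel tcp) [25.7 -9.6] n 9770
```

View pics/w4.png

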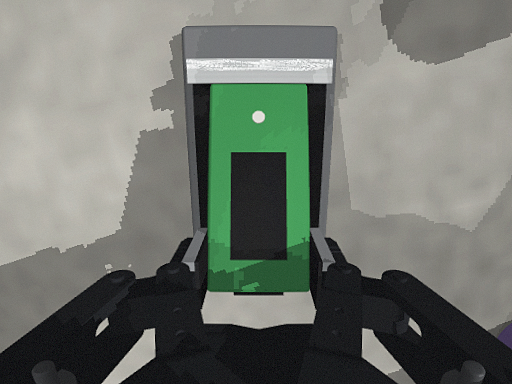

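The lip tip is just at the rail's edge. The 3 N is floor drag, so I'll lighten the load a touch and continue slowly.

play_rows --series '[{"dx": 0,"dy": 0,"dz": -0.0004,"spin": 0},{"dx": 0.001,"dy": 0,"dz": -0.0004,"spin": 0},{"dx": 0.002,"dy": 0,"dz": -0.0004,"spin": 0},{"dx": 0.002,"dy": 0,"dz": -0.0004,"spin": 0}]'

```text
clock: 14.58
ee_pos: [0.5744, -0.2274, 0.0731]
eef_rot: [-0.307, -3.126, -0.0]
ft_force: [1.7, -0.4, -1.8]
opening: 0.0466
grasp_force: 63.9
```

play_rows --series '[{"dx": 0.0005,"dy": 0,"dz": 0,"spin": 0},{"dx": 0.001,"dy": 0,"dz": 0,"spin": 0},{"dx": 0.0015,"dy": 0,"dz": 0,"spin": 0},{"dx": 0.0015,"dy": 0,"dz": 0,"spin": 0}]'

```text
clock: 15.08
ee_pos: [0.573, -0.2271, 0.0731]
eef_rot: [-0.307, -3.126, -0.0]
ft_force: [2.0, 0.1, -2.7]
opening: 0.0466
grasp_force: 63.9
```

play_rows --series '[{"dx": 0.0005,"dy": 0,"dz": 0,"spin": 0},{"dx": 0.001,"dy": 0,"dz": 0,"spin": 0},{"dx": 0.001,"dy": 0,"dz": 0,"spin": 0}]'

```text
clock: 15.45
ee_pos: [0.5721, -0.2269, 0.0732]
eef_rot: [-0.307, -3.126, -0.0]
ft_force: [2.0, -0.0, -2.6]
opening: 0.0471
grasp_force: 63.9
```

play_rows --series '[{"dx": 0.0005,"dy": 0,"dz": 0,"spin": 0},{"dx": 0.001,"dy": 0,"dz": 0,"spin": 0},{"dx": 0.001,"dy": 0,"dz": 0,"spin": 0}]'

```text
clock: 15.82
ee_pos: [0.5712, -0.2267, 0.0732]
eef_rot: [-0.307, -3.126, -0.0]
ft_force: [0.9, 0.2, -2.8]
opening: 0.0467
grasp_force: 63.9
```

play_rows --series '[{"dx": 0.0005,"dy": 0,"dz": 0,"spin": 0},{"dx": 0.001,"dy": 0,"dz": 0,"spin": 0},{"dx": 0.001,"dy": 0,"dz": 0,"spin": 0}]'

```text
clock: 16.2
ee_pos: [0.5704, -0.2266, 0.0734]
eef_rot: [0.307, 3.126, -0.0]
ft_force: [2.0, 0.7, -3.3]
opening: 0.0462
grasp_force: 63.8
```

play_rows --series '[{"dx": 0.0004,"dy": 0,"dz": 0,"spin": 0},{"dx": 0.0008,"dy": 0,"dz": 0,"spin": 0},{"dx": 0.0008,"dy": 0,"dz": 0,"spin": 0}]'

```text
clock: 16.58
ee_pos: [0.57, -0.2266, 0.0736]
eef_rot: [0.307, 3.125, -0.0]
ft_force: [4.8, -1.1, -2.2]
opening: 0.0467
grasp_force: 63.9
```

play_rows --series '[{"dx": 0.0004,"dy": 0,"dz": 0,"spin": 0},{"dx": 0.0008,"dy": 0,"dz": 0,"spin": 0},{"dx": 0.0008,"dy": 0,"dz": 0,"spin": 0}]'

```text
clock: 16.95
ee_pos: [0.5697, -0.2265, 0.0739]
eef_rot: [0.307, 3.124, -0.001]
ft_force: [6.8, -1.0, -2.2]
opening: 0.0466
grasp_force: 63.9
```

The wall is felt: 6.8 N at the expected wall position, about 7 mm past the rail edge, so the lip is hooked. I'll loosen to the light pivoting grip and rock down along the arc about the lip.

play_rows --series '[{"dx": -0.0007,"dy": 0,"dz": 0,"spin": 0},{"dx": -0.0007,"dy": 0,"dz": 0,"spin": 0}]'

```text
clock: 17.2
ee_pos: [0.5699, -0.2265, 0.0736]
eef_rot: [0.307, 3.126, -0.0]
ft_force: [5.3, -0.0, -1.0]
opening: 0.047
grasp_force: 63.7
```

play_rows --series '[{"dx": 0,"dy": 0,"dz": 0,"spin": 0},{"dx": 0,"dy": 0,"dz": 0,"spin": 0},{"dx": -0.001,"dy": 0,"dz": 0.0015,"spin": 0},{"dx": -0.0022,"dy": 0,"dz": 0.0033,"spin": 0},{"dx": -0.0033,"dy": 0,"dz": 0.0049,"spin": 0},{"dx": -0.0033,"dy": 0,"dz": 0.0049,"spin": 0}]' --claw 55.7

```text
clock: 17.95
ee_pos: [0.5732, -0.2273, 0.0687]
eef_rot: [0.307, 3.126, -0.001]
ft_force: [6.1, -0.5, 2.0]
opening: 0.0477
grasp_force: 19.0
```

```bash
python3 - <<'E'
from meas import *
tilt(*green("wrist"))
E
```

```text
t 18.0 tcp [ 573.2 -227.3   68.8] yheading 78.78 zax [ 0.001 -0.    -1.   ] F [ 4.81 -0.54  2.  ] T [-0.02 -0.61 -0.02] open 47.28 gf 19.01
slope deg (z per tool x) -18.65 x range [-11.9  80.3] z at ends(rel tcp) [25.5 -5.6] n 10122
```

It pivots nicely with the lip lightly on the wall. I'll continue down.

play_rows --series '[{"dx": -0.0013,"dy": 0,"dz": 0.002,"spin": 0},{"dx": -0.0024,"dy": 0,"dz": 0.0038,"spin": 0},{"dx": -0.0034,"dy": 0,"dz": 0.0054,"spin": 0},{"dx": -0.0044,"dy": 0,"dz": 0.0072,"spin": 0},{"dx": -0.0053,"dy": 0,"dz": 0.009,"spin": 0},{"dx": -0.006,"dy": 0,"dz": 0.0104,"spin": 0},{"dx": -0.006,"dy": 0,"dz": 0.0104,"spin": 0}]'

```text
clock: 18.88
ee_pos: [0.5789, -0.2284, 0.058]
eef_rot: [0.307, 3.126, -0.0]
ft_force: [6.3, -1.1, 1.6]
opening: 0.0475
grasp_force: 18.8
```

```bash
python3 - <<'E'
from meas import *
tilt(*green("wrist"))
E
```

```text
t 18.93 tcp [ 578.9 -228.4   58. ] yheading 78.78 zax [ 0.001 -0.    -1.   ] F [ 5.44 -0.15  2.44] T [-0.09 -0.7   0.04] open 47.39 gf 18.82
slope deg (z per tool x) -11.79 x range [-12.9  81.8] z at ends(rel tcp) [24.1  4.3] n 10936
```

play_rows --series '[{"dx": -0.0008,"dy": 0,"dz": 0.0016,"spin": 0},{"dx": -0.0016,"dy": 0,"dz": 0.0032,"spin": 0},{"dx": -0.0023,"dy": 0,"dz": 0.0048,"spin": 0},{"dx": -0.0028,"dy": 0,"dz": 0.006,"spin": 0},{"dx": -0.0032,"dy": 0,"dz": 0.0068,"spin": 0},{"dx": -0.0032,"dy": 0,"dz": 0.0068,"spin": 0}]'

```text
clock: 19.68
ee_pos: [0.5818, -0.229, 0.051]
eef_rot: [0.307, 3.126, -0.0]
ft_force: [5.5, -0.7, 1.2]
opening: 0.0479
grasp_force: 18.7
```

```bash
python3 - <<'E'
from meas import *
tilt(*green("wrist"))
E
```

```text
t 19.73 tcp [ 581.9 -229.    51. ] yheading 78.78 zax [ 0. -0. -1.] F [ 5.81 -1.72  2.08] T [-0.08 -0.64  0.02] open 47.21 gf 18.71
slope deg (z per tool x) -7.5 x range [-13.9  82.5] z at ends(rel tcp) [23.2 10.5] n 11484
```

play_rows --series '[{"dx": -0.0005,"dy": 0,"dz": 0.0012,"spin": 0},{"dx": -0.0009,"dy": 0,"dz": 0.0022,"spin": 0},{"dx": -0.0012,"dy": 0,"dz": 0.0032,"spin": 0},{"dx": -0.0015,"dy": 0,"dz": 0.0041,"spin": 0},{"dx": -0.0015,"dy": 0,"dz": 0.0041,"spin": 0}]'

```text
clock: 20.35
ee_pos: [0.5831, -0.2293, 0.0472]
eef_rot: [-0.307, -3.126, 0.0]
ft_force: [3.4, -1.0, 4.1]
opening: 0.048
grasp_force: 18.8
```

```bash
python3 - <<'E'
from meas import *
tilt(*green("wrist"))
E
```

```text
t 20.4 tcp [ 583.1 -229.3   47.1] yheading 78.78 zax [-0. -0. -1.] F [ 3.04 -0.24  4.64] T [-0.07 -0.28  0.04] open 47.35 gf 18.88
slope deg (z per tool x) -5.32 x range [-14.1  82.6] z at ends(rel tcp) [22.8 13.8] n 11715
```

The nose is meeting the ramp (fz rising). I'll press on gently in small increments.

play_rows --series '[{"dx": -0.0003,"dy": 0,"dz": 0.0007,"spin": 0},{"dx": -0.0005,"dy": 0,"dz": 0.0014,"spin": 0},{"dx": -0.0007,"dy": 0,"dz": 0.002,"spin": 0},{"dx": -0.0007,"dy": 0,"dz": 0.002,"spin": 0}]'

```text
clock: 20.9
ee_pos: [0.584, -0.2294, 0.045]
eef_rot: [0.307, 3.126, -0.0]
ft_force: [4.0, -1.0, 4.3]
opening: 0.048
grasp_force: 18.8
```

```bash
python3 - <<'E'
from meas import *
tilt(*green("wrist"))
E
```

```text
t 20.95 tcp [ 584.  -229.4   45.1] yheading 78.78 zax [ 0. -0. -1.] F [ 4.06 -1.33  3.36] T [-0.2  -0.49  0.02] open 47.46 gf 18.84
slope deg (z per tool x) -4.05 x range [-14.2  82.7] z at ends(rel tcp) [22.5 15.6] n 11914
```

play_rows --series '[{"dx": -0.0003,"dy": 0,"dz": 0.0007,"spin": 0},{"dx": -0.0006,"dy": 0,"dz": 0.0014,"spin": 0},{"dx": -0.0009,"dy": 0,"dz": 0.0021,"spin": 0},{"dx": -0.0012,"dy": 0,"dz": 0.0028,"spin": 0},{"dx": -0.0012,"dy": 0,"dz": 0.0028,"spin": 0}]'

```text
clock: 21.58
ee_pos: [0.5849, -0.2295, 0.0421]
eef_rot: [-0.307, -3.126, -0.0]
ft_force: [3.5, -0.8, 3.4]
opening: 0.0478
grasp_force: 18.9
```

```bash
python3 - <<'E'
from meas import *
tilt(*green("wrist"))
E
```

```text
t 21.62 tcp [ 584.9 -229.5   42.1] yheading 78.78 zax [-0.  0. -1.] F [ 3.8  -1.24  3.54] T [-0.2  -0.34  0.03] open 47.45 gf 18.88
slope deg (z per tool x) -2.38 x range [-14.4  82.6] z at ends(rel tcp) [22.2 18.1] n 12089
```

play_rows --series '[{"dx": -0.0002,"dy": 0,"dz": 0.0007,"spin": 0},{"dx": -0.0004,"dy": 0,"dz": 0.0014,"spin": 0},{"dx": -0.0006,"dy": 0,"dz": 0.0021,"spin": 0},{"dx": -0.0008,"dy": 0,"dz": 0.0028,"spin": 0},{"dx": -0.0008,"dy": 0,"dz": 0.0028,"spin": 0}]'

```text
clock: 22.25
ee_pos: [0.5858, -0.2297, 0.0391]
eef_rot: [0.307, 3.126, 0.0]
ft_force: [4.9, -1.4, 0.2]
opening: 0.048
grasp_force: 18.6
```

```bash
python3 - <<'E'
from meas import *
tilt(*green("wrist"))
E
```

```text
t 22.3 tcp [ 585.8 -229.6   39. ] yheading 78.78 zax [ 0.  0. -1.] F [ 4.79 -1.22  0.45] T [-0.27 -0.57  0.05] open 47.51 gf 18.57
slope deg (z per tool x) -0.63 x range [-14.7  82.4] z at ends(rel tcp) [21.9 20.8] n 12305
```

play_rows --series '[{"dx": -0.0002,"dy": 0,"dz": 0.0006,"spin": 0},{"dx": -0.0003,"dy": 0,"dz": 0.0012,"spin": 0},{"dx": -0.0003,"dy": 0,"dz": 0.0012,"spin": 0}]'

```text
clock: 22.68
ee_pos: [0.5862, -0.2297, 0.038]
eef_rot: [0.307, 3.126, 0.0]
ft_force: [4.6, -1.7, -0.1]
opening: 0.0478
grasp_force: 18.6
```

```bash
python3 - <<'E'
from meas import *
tilt(*green("wrist"))
E
```

```text
t 22.73 tcp [ 586.1 -229.7   38. ] yheading 78.78 zax [ 0.  0. -1.] F [ 5.15 -1.73  0.4 ] T [-0.19 -0.62  0.03] open 47.22 gf 18.59
slope deg (z per tool x) -0.0 x range [-14.8  82.3] z at ends(rel tcp) [21.7 21.6] n 12331
```

It is flat: 0.0°, top at 59.7 mm against 60 expected. One more light nudge, then release and inspect.

play_rows --series '[{"dx": 0,"dy": 0,"dz": 0.0006,"spin": 0},{"dx": 0,"dy": 0,"dz": 0.0012,"spin": 0},{"dx": 0,"dy": 0,"dz": 0.0012,"spin": 0}]'

```text
clock: 23.1
ee_pos: [0.5862, -0.2297, 0.038]
eef_rot: [0.307, 3.126, -0.0]
ft_force: [1.0, 1.3, 10.1]
opening: 0.0478
grasp_force: 19.6
```

play_rows --series '[{"dx": 0,"dy": 0,"dz": -0.001,"spin": 0},{"dx": 0,"dy": 0,"dz": -0.001,"spin": 0},{"dx": 0,"dy": 0,"dz": -0.001,"spin": 0},{"dx": 0,"dy": 0,"dz": -0.001,"spin": 0},{"dx": 0,"dy": 0,"dz": -0.03,"spin": 0},{"dx": 0,"dy": 0,"dz": -0.06,"spin": 0},{"dx": 0,"dy": 0,"dz": -0.08,"spin": 0},{"dx": 0,"dy": 0,"dz": -0.08,"spin": 0}]' --claw 75

```text
clock: 24.1
ee_pos: [0.5873, -0.2304, 0.1192]
eef_rot: [0.307, 3.123, -0.002]
ft_force: [0.0, 0.4, -0.0]
opening: 0.0641
grasp_force: 0.0
```

```bash
python3 - <<'E'
from meas import *
c,P,m=green("wrist"); tilt(c,P,m)
a=c["image"]; b=get("side")["image"][110:190,230:340]; b=cv2.resize(b,(512,384),interpolation=cv2.INTER_CUBIC)
cv2.imwrite("pics/w5.png",cv2.resize(np.hstack([a,b]),(800,300),interpolation=cv2.INTER_AREA)[:,:,::-1])
for n in("scene","side"):
    c,P,m=green(n); q=P[m]; q=q[q[:,2]>.052]; k=np.linalg.lstsq(np.c_[q[:,:2],np.ones(len(q))],q[:,2],rcond=None)[0]
    print(n,np.round(np.percentile(q[:,2],[5,50,95])*1e3,1),cv2.minAreaRect((q[:,:2]*1000).astype(np.float32)),"slope x deg",np.degrees(k[0]*.981-k[1]*.194))
E
```

```text
t 24.15 tcp [ 586.4 -229.9  117.4] yheading 78.78 zax [ 0.001 -0.001 -1.   ] F [-1.06  0.13  0.11] T [ 0.02 -0.03  0.01] open 63.57 gf 0.0
slope deg (z per tool x) 0.09 x range [-14.6  82.8] z at ends(rel tcp) [-57.7 -57.6] n 4846
scene [53.7 58.6 61.4] ((556.3185424804688, -222.4955596923828), (54.106849670410156, 100.98486328125), 79.36371612548828) slope x deg 0.18645584131365747
side [53.  58.  60.6] ((554.0372314453125, -216.32144165039062), (47.88494110107422, 97.54442596435547), 79.63887023925781) slope x deg 0.02684052050947437
```

View pics/w5.png

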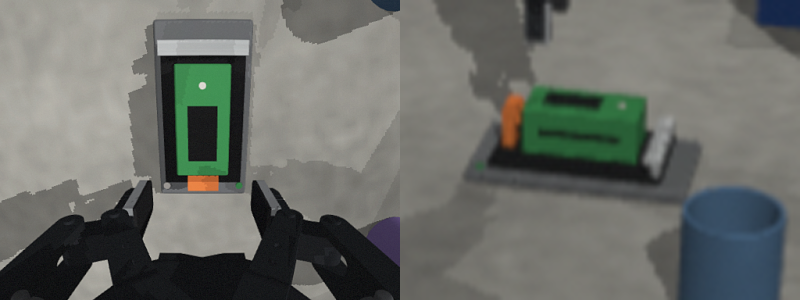

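The left view shows the pack lying flat between the rail (rows 40–55) and the orange catch (about (203,184)) with a green light lit. The side view agrees, and the mug is untouched. I'm handing in.

```bash
python3 -c "
from station import robot
print(robot.hand_in())"
```

```text
the job is handed in; nothing more can be done
None
```

The pack is hooked under the rail and sits flat and fully home in the dock with the catch over its nose, after one small slip (about 25 mm at the nose) back onto the table while I was tilting it; the highest wrist-force readings were about 7 N against the wall and 10 N pressing down, nothing else was touched, and the gripper let go before hand-in at 24 s.

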